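# Slide a knob blank along the fence into the drilling jig's corner

### The job

Load the round wooden blank into the drilling jig without picking it up: push it across the board with the fingertips until it rests against the long fence, then, keeping it against the fence, slide it along the fence into the corner pocket until it sits fully home against the end stop. Do not lift or tip the blank, leave everything else where it is, and finish with the gripper clear.

Things in the scene. Friction and masses are not known exactly. Their poses are not given: they have to be found in the camera images.
- jig: The fixed drilling jig: a plywood board 205 (its x) by 320 mm (its y), 18 mm thick, that cannot move. Origin on the bench surface under it; in its own frame the board spans x -115 to 90, y -170 to 150, top at z 18 mm. On it stand a fence, an end stop and a lip, 20 mm high (tops at z 38 mm). Screw heads are only decoration.
- fence (a point): Middle of the fence's working face, at the board's top surface (jig frame x 65, y -10, z 18 mm). The fence is a straight wood bar, 25 mm thick and 20 mm high, along the board's whole +x edge; its working face looks to the jig's -x. Its -y end is open, without a stop. Axes as the jig's.
- stop (a point): Middle of the end stop's working face at the board's top surface (jig frame x 36, y 125, z 18 mm). The stop is a bar at the +y end, spanning jig x 7 to 65 and y 125 to 150 mm; its face looks to -y. From it a short lip (x 7 to 19, y 109 to 125 mm) runs back parallel to the fence: fence, stop and lip form the corner pocket, 46 mm wide, open towards -y.
- pocket (a point): Point on the board's top surface (jig frame x 44, y 104, z 18 mm) where the centre of the blank's underside lies when the blank touches both the fence and the end stop. Axes as the jig's.
- blank: The round dark wood knob blank, the only round piece on the board: a plain disc 42 mm in diameter and 20 mm thick, about 20 g (hidden variation), loose, lying flat on the board. Origin at the centre of its underside, z up; it may turn about z. It starts on the open part of the board, its edge 65 to 100 mm clear of the fence, 75 mm or more towards -y from the pocket.
- offcut: A loose square dark wood offcut, 36 x 36 x 20 mm, lying on the board beside the blank (on its +y or -y side, at least 10 mm clear of it). Origin at the centre of its underside. Leave it alone.
- strip: A loose dark wood strip, 22 (x) x 55 (y) x 16 mm high, lying on the board near its edge away from the fence, towards the +y end. Origin at the centre of its underside. Leave it alone.
- glue: A white glue bottle with an orange cap, 56 mm in diameter and 150 mm high, standing on the bench to the left (+y) of the jig. Origin at the centre of its underside. Leave it alone.
- driver: A screwdriver with a red handle lying on the bench to the right (-y) of the jig. Leave it alone.
- tape: A roll of paper tape, 90 mm in diameter and 24 mm high, lying flat on the bench to the right (-y) of the jig. Origin at the centre of its underside. Leave it alone.
- mug: A blue mug, 80 mm in diameter and 90 mm high, standing on the bench to the left (+y) of the jig. Origin at the centre of its underside. Leave it alone.
There are look-alikes about, which are no part of the job. Leave any blue or pink look-alike of the blank alone.

How it is judged:
On the way, in this order (a step that is already met when the one before it is completed fails the run):
1. the blank rests against the fence (within 3 mm), its centre still 50 mm or more short of its place in the pocket (x of blank in the frame of jig above 0.041 m and y of blank in the frame of jig between -0.165 and 0.054 m), for 0.1 s.
2. the blank is home in the corner pocket: within 3.5 mm of the fence and 3 mm of the end stop (x of blank in the frame of jig between 0.0405 and 0.047 m and y of blank in the frame of jig between 0.101 and 0.107 m), for 0.2 s.
At the end, for the whole second after the job is handed in: The blank lies flat and at rest on the board in the corner pocket, within 3.5 mm of touching the fence and within 3 mm of touching the end stop (all of step 2 and z of blank in the frame of jig between 0.015 and 0.021 m and angle between blank's own z axis and vertical below 0.06 rad and linear speed of blank below 0.01 m/s).
It fails at once if the blank is lifted more than 6 mm off the board (z of blank in the frame of jig above 0.024 m).
It fails at once if the blank is tipped by more than 0.35 rad (angle between blank's own z axis and vertical above 0.35 rad).
It fails at once if the blank is more than 8 mm off the fence within the last 50 mm before its place in the pocket (x of blank in the frame of jig below 0.036 m and y of blank in the frame of jig above 0.054 m).
It fails at once if the offcut or the strip on the board is moved more than 10 mm (distance of any of offcut, strip from where it was at the start of the episode above 0.01 m).
It fails at once if the glue bottle, screwdriver, tape roll or mug is moved more than 10 mm (distance of any of glue, driver, tape, mug from where it was at the start of the episode above 0.01 m).
It also fails if it takes over 51 s, if anything falls off the work surface, if the arm or the gripper's body presses on something with over 40 N, if the wrist force passes 120 N, or if a joint passes its speed limit or range.

### The arm

A 6-joint arm with a two-finger parallel gripper is mounted at the origin on the work surface. World frame = base frame: x ahead of the robot, y to its left, z up, the work surface at z = 0. Lengths are in m, angles in rad, forces in N, time in s.
With the tool pointing down it reaches from about 0.35 to 0.775 m from the base axis. Payload 5.5 kg.
Tool frame: the origin (TCP) lies at the centre of the arm's flange, where the gripper is bolted on; the fingertips stand 173 mm ahead of it and the grasp point (between the pads) lies 155 mm ahead of it; z points along the fingers, y is the direction in which the jaws open and shut (so a half turn about z gives the same grasp; the last joint's range is limited). The gripper opens to 85 mm and grips with 20 to 120 N. Pads are 22 mm wide; open, the fingers measure 114 mm over their backs; the gripper's body (76 mm by 85 mm) begins 54 mm behind the grasp point. The pads swing forward as they close: fully open they stand 13 mm farther back than shut.
Start: joints at [-1.403, 0.313, 0.046, 1.304, 0, 1.431], TCP at [0.174, -0.548, 0.405] pointing down, gripper open.
Joint ranges: [-2.76, 2.76], [-0.86, 1.69], [-1.03, 1.26], [-2.2, 2.34], [-1.47, 1.5], [-3.14, 3.14]. Speed limits (rad/s): [2.57, 2.57, 3.14, 3.14, 3.14, 3.14].

### API

Orientations are given as a 3x3 rotation matrix whose columns are the frame's x, y, z axes.
In Python, from cell import ctrl gives the robot as it stands. Calls block until the motion is done:
- ctrl.move_to(position, orientation): joint-space move of the TCP to a pose.
- ctrl.move_l(position, rot=None, speed=0.15): straight line of the TCP; rot=None keeps the orientation; speed is the mean speed in m/s.
- ctrl.move_j(angles): joint-space move.
- ctrl.release() and ctrl.clamp(): open the fingers fully, or close them until they stop; the grip force is fixed at half the most.
- ctrl.dwell(seconds).
- ctrl.solve_ik(position, orientation): joint angles nearest the present ones, or None.
- ctrl.get_obs(): the state.
- ctrl.read_camera(name): name is "scene" or "top" or "wrist"; returns a dict with "frame" (400x640x3 uint8, blue, green, red), "range_z" (400x640 float32, m along the optical axis (not along the pixel's ray), 0 where there is no reading), "mtx" (3x3 intrinsics, pixels), "extrinsics" (4x4, takes a point from camera to world coordinates). Camera axes: x right, y down, z forward; pixel columns grow to the right and rows downward; lengths in m; the calibration is good to about 2 mm. A picture is of the moment at which its call begins.
A pose or a line that the arm cannot do raises ctrl.IKError and nothing moves.
- ctrl.hand_in(): hands the job in, once; it reports no verdict.
The state is a dict: "time": time; "joint_pos": joint angles; "dq": joint speeds; "tau": joint torques, N m; "position": TCP position; "ee_rot": TCP orientation; "ft_force": force on the tool from outside, world axes, zero at the start; "moment": the same for the moment, N m; "gripper_width": opening from 0.0 (shut) to 1.0 (fully open).
Only numpy, scipy, OpenCV 4.12 (cv2) and the standard library are available. Lean on these libraries where they do the work, as an engineer would, in place of code of your own. Each camera call takes 0.05 s, during which the arm holds its last target.

## Working session

There is one attempt and no reset: what is moved stays moved. The work goes in short steps, each a Python script; the robot and the scene stay as the last script left them, time stands still between calls to the robot, and variables do not carry over. Pictures are saved under pics/ and viewed, and the job is handed in when it is done.

```bash
ls; mkdir -p pics; python3 - <<'E'
from cell import ctrl
import cv2,pickle
d={}
for n in ["scene","top","wrist"]:
    c=ctrl.read_camera(n); d[n]=c; cv2.imwrite(f"pics/{n}0.png",c["frame"])
    print(n,c["mtx"].round(1).tolist(),c["extrinsics"].round(3).tolist())
pickle.dump(d,open("cams0.pkl","wb"))
o=ctrl.get_obs(); print(o["time"],o["position"],o["ee_rot"],o["gripper_width"])
E
```

```text
pics
scene [[422.3, 0.0, 316.4], [0.0, 422.3, 197.3], [0.0, 0.0, 1.0]] [[0.626, 0.539, -0.564, 1.258], [0.78, -0.45, 0.436, -0.598], [-0.019, -0.712, -0.701, 0.994], [0.0, 0.0, 0.0, 1.0]]
top [[373.5, 0.0, 318.7], [0.0, 373.5, 200.5], [0.0, 0.0, 1.0]] [[0.027, -0.979, 0.202, 0.348], [-1.0, -0.027, 0.004, -0.017], [0.002, -0.203, -0.979, 0.917], [0.0, 0.0, 0.0, 1.0]]
wrist [[294.7, 0.0, 317.3], [0.0, 294.7, 200.4], [0.0, 0.0, 1.0]] [[0.303, -0.907, -0.293, 0.251], [-0.953, -0.289, -0.093, -0.523], [-0.001, 0.307, -0.952, 0.374], [0.0, 0.0, 0.0, 1.0]]
0.15 [ 0.17417681 -0.54783407  0.4040144 ] [[ 9.52982876e-01  3.03024055e-01 -2.46704918e-04]
 [ 3.03024101e-01 -9.52981903e-01  1.37348931e-03]
 [ 1.81094977e-04 -1.38366933e-03 -9.99999026e-01]] 0.9960995223513511
```

View pics/top0.png

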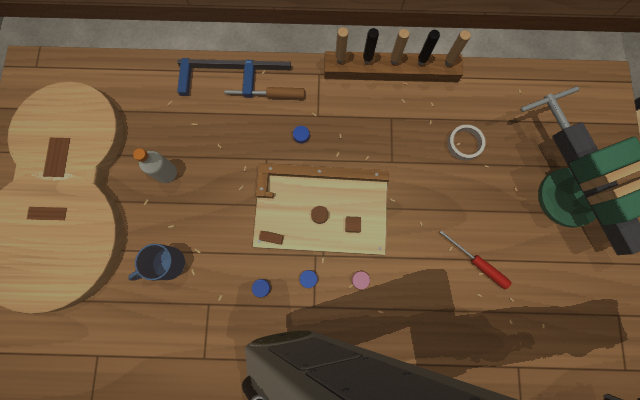

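View pics/scene0.png

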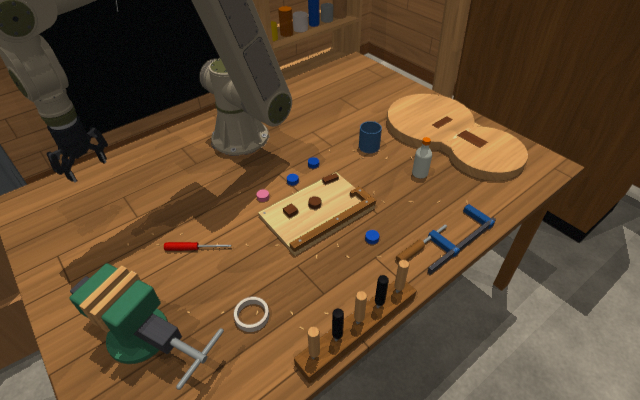

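Candidates in the top view: dark round disc at (319,214). Look-alikes: square offcut (353,224), strip (271,238), blue discs (301,134), (308,279) and (261,288), pink disc (361,280). By the description the blank is the dark disc at (319,214), and I'll check it in a crop.

```bash
cat > h.py <<'E'
import numpy as np,cv2
def ray(c,uv,z):
    K=c["mtx"];E=c["extrinsics"]
    uv=np.atleast_2d(uv).astype(float)
    d=np.c_[(uv[:,0]-K[0,2])/K[0,0],(uv[:,1]-K[1,2])/K[1,1],np.ones(len(uv))]@E[:3,:3].T
    o=E[:3,3]; t=(z-o[2])/d[:,2]
    return o+d*t[:,None]
def proj(c,P):
    E=np.linalg.inv(c["extrinsics"]);p=np.atleast_2d(P)@E[:3,:3].T+E[:3,3]
    q=p@c["mtx"].T; return q[:,:2]/q[:,2:]
E
python3 - <<'E'
import pickle,cv2,numpy as np
from h import *
d=pickle.load(open("cams0.pkl","rb"));c=d["top"];f=c["frame"]
cv2.imwrite("pics/crop0.png",cv2.resize(f[150:265,240:400],None,fx=5,fy=5,interpolation=cv2.INTER_CUBIC))
hsv=cv2.cvtColor(f,cv2.COLOR_BGR2HSV)
for uv in [(340,195),(319,214),(353,224),(271,238),(330,173),(340,260)]: print(uv,hsv[uv[1],uv[0]], ray(c,uv,.018)[0].round(3), c["range_z"][uv[1],uv[0]])
E
```

```text
(340, 195) [ 20  87 170] [ 0.549 -0.066  0.018] 0.9202031
(319, 214) [ 12 141 105] [ 0.5   -0.016  0.018] 0.8957185
(353, 224) [ 13 142 108] [ 0.478 -0.099  0.018] 0.88675797
(271, 238) [ 12 143 105] [0.439 0.098 0.018] 0.88447946
(330, 173) [ 15 145 123] [ 0.605 -0.04   0.018] 0.9132825
(340, 260) [ 15 127 129] [ 0.391 -0.069  0.018] 0.9112303
```

View pics/crop0.png

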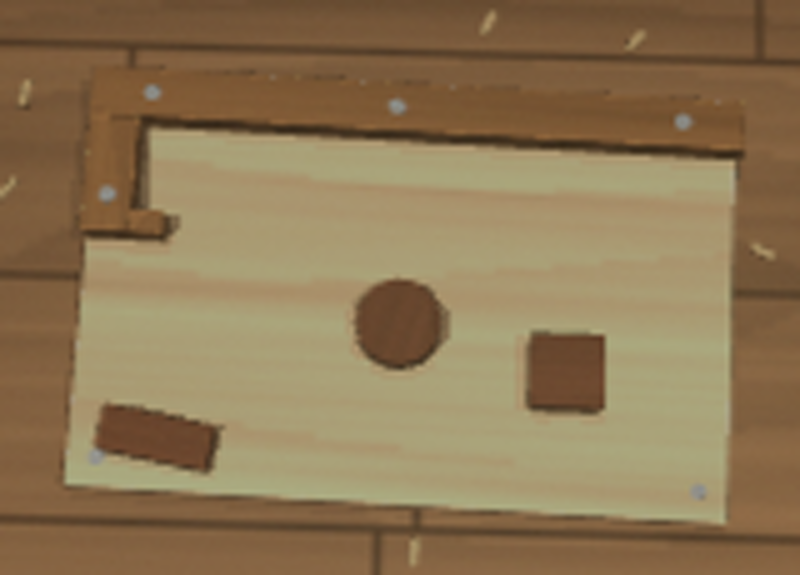

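```bash
cat > jig0.py <<'E'
import pickle,cv2,numpy as np
from h import *
d=pickle.load(open("cams0.pkl","rb"));c=d["top"]
px=lambda u,v:(240+(u+.5)/5-.5,150+(v+.5)/5-.5)
W=ray(c,[px(65,485),px(725,522),px(737,157),px(148,127)],.018)
J=np.array([[-115,150],[-115,-170],[65,-170],[65,125]])/1000
def fit(J,W):
    a=J-J.mean(0);b=W-W.mean(0)
    th=np.arctan2((a[:,0]*b[:,1]-a[:,1]*b[:,0]).sum(),(a*b).sum())
    R=np.array([[np.cos(th),-np.sin(th)],[np.sin(th),np.cos(th)]]);return th,R,W.mean(0)-R@J.mean(0)
th,R,t=fit(J,W[:,:2])
if __name__=="__main__":
    print(th,t,(J@R.T+t-W[:,:2]).round(4))
    for n,u,v in[("blank",400,323),("off",566,372),("strip",157,437)]:
        p=ray(c,px(u,v),.038)[0,:2]; print(n,p,(p-t)@R)
E
python3 jig0.py
```

```text
-0.02863080207030071 [ 0.52758744 -0.010708  ] [[ 0.0001  0.0013]
 [-0.0002 -0.0024]
 [-0.0006 -0.0001]
 [ 0.0007  0.0012]]
blank [ 0.49658644 -0.01713313] [-0.03080437 -0.00730996]
off [ 0.47521375 -0.09654192] [-0.04989506 -0.08729804]
strip [0.43898606 0.09584591] [-0.09161538  0.10397386]
```

View pics/wrist0.png

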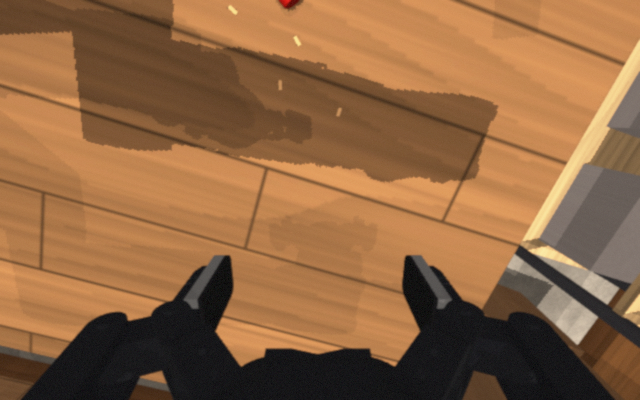

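```bash
cat >> h.py <<'E'
def rot(yaw):
    c,s=np.cos(yaw),np.sin(yaw)
    return np.array([[c,s,0],[s,-c,0],[0,0,-1.]])
E
python3 - <<'E'
from cell import ctrl
from jig0 import *
import pickle
p=R@[-.078,-.007]+t
ctrl.clamp()
ctrl.move_to([*p,0.33],rot(th))
o=ctrl.get_obs();print(o["time"],o["position"],o["gripper_width"],o["joint_pos"],o["ft_force"])
d={n:ctrl.read_camera(n) for n in["wrist","scene","top"]}
pickle.dump(d,open("cams1.pkl","wb"))
for n in d: cv2.imwrite(f"pics/{n}1.png",d[n]["frame"])
E
```

```text
3.0833 [ 0.44967355 -0.01605543  0.33014658] -0.0026168333269406033 [-2.14385771e-01  1.12052599e-01 -3.96953632e-01  1.06128305e+00
 -1.65926860e-04  2.95673412e+00] [-0.19024781 -0.05723262 -0.05535031]
```

View pics/wrist1.png

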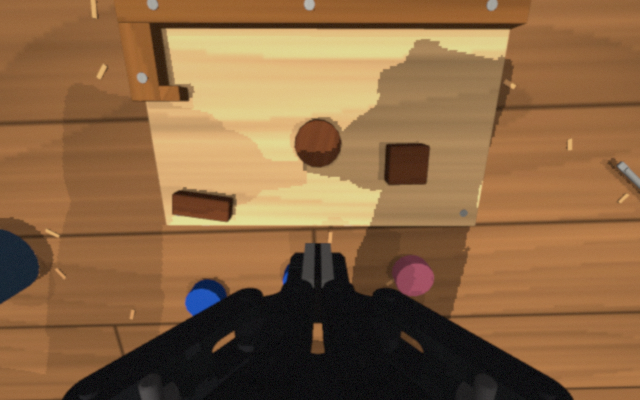

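View pics/scene1.png

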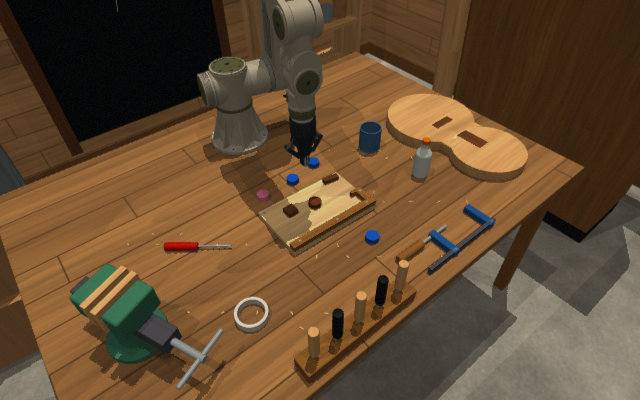

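```bash
cat > det.py <<'E'
from jig0 import *
def blobs(c,zt=.038,lo=250,hi=6000):
    """dark brown blobs lying on the board; returns jig-frame centre (mm) of the top-face outline and area"""
    f=c["frame"];out=[]
    quad=np.array([[-.113,-.168],[-.113,.148],[.066,.148],[.066,-.168]])
    P=np.c_[quad@R.T+t,np.full(4,.018)]
    m=np.zeros(f.shape[:2],np.uint8);cv2.fillPoly(m,[proj(c,P).round().astype(int)],255)
    hsv=cv2.cvtColor(f,cv2.COLOR_BGR2HSV)
    k=((hsv[...,0]<16)&(hsv[...,1]>125)&(hsv[...,2]<150)).astype(np.uint8)*255&m
    k=cv2.morphologyEx(k,cv2.MORPH_OPEN,np.ones((3,3)))
    for q in cv2.findContours(k,cv2.RETR_EXTERNAL,cv2.CHAIN_APPROX_NONE)[0]:
        a=cv2.contourArea(q)
        if lo<a<hi:
            (u,v),r=cv2.minEnclosingCircle(q); w=ray(c,(u,v),zt)[0,:2]
            out.append(((u,v),a,((w-t)@R*1000).round(1),a/(np.pi*r*r)))
    return out
E
python3 - <<'E'
from det import *
d=pickle.load(open("cams1.pkl","rb"))
for n in["wrist","top"]:
    print(n)
    for b in blobs(d[n],lo=60): print(b)
c=d["wrist"];E=c["extrinsics"];K=c["mtx"]
for uv in [(311,244),(325,244),(300,252),(336,252),(311,262),(325,275),(295,275),(342,275),(318,330)]:
    z=c["range_z"][uv[1],uv[0]]
    p=E[:3,:3]@(np.linalg.inv(K)@[uv[0],uv[1],1]*z)+E[:3,3]
    print(uv,z,((p[:2]-t)@R*1000).round(1),(p[2]-.330).round(4))
# wrist check of jig corners
print("jig",[((ray(c,q,.018)[0,:2]-t)@R*1000).round(1) for q in[(168,225),(476,225),(508,27),(168,27)]])
f=c["frame"];cv2.imwrite("pics/w1c.png",cv2.resize(f[0:300,100:540],(800,545)))
E
```

```text
wrist
((201.5, 204.0), 1382.5, array([-85.3, 101.5]), 0.4535538454694106)
((406.68603515625, 163.5), 1694.5, array([-47. , -87.7]), 0.7003351225890714)
((317.34271240234375, 142.80873107910156), 1702.5, array([-28.5,  -7.3]), 0.9252239431559439)
((182.0, 93.0), 102.5, array([ 12.8, 106. ]), 0.4408919250315044)
((153.5, 63.5), 985.5, array([ 35.4, 126. ]), 0.23023320046553325)
top
(311, 244) 0.15076222 [-64.7  -3.9] -0.1661
(325, 244) 0.15067 [-64.7 -11. ] -0.166
(300, 252) 0.15045981 [-68.5   1.7] -0.1645
(336, 252) 0.15104055 [-68.8 -16.7] -0.165
(311, 262) 0.13388231 [-65.   -4.2] -0.1482
(325, 275) 0.123852566 [-65.1 -10.3] -0.1377
(295, 275) 0.13093765 [-69.    2.8] -0.1439
(342, 275) 0.1311845 [-69.1 -18.1] -0.1441
(318, 330) 0.36596197 [-262.6   -8. ] -0.3284
jig [array([-114.8,  147.2]), array([-115.2, -171.7]), array([  66., -169.]), array([ 66.1, 119. ])]
```

View pics/w1c.png

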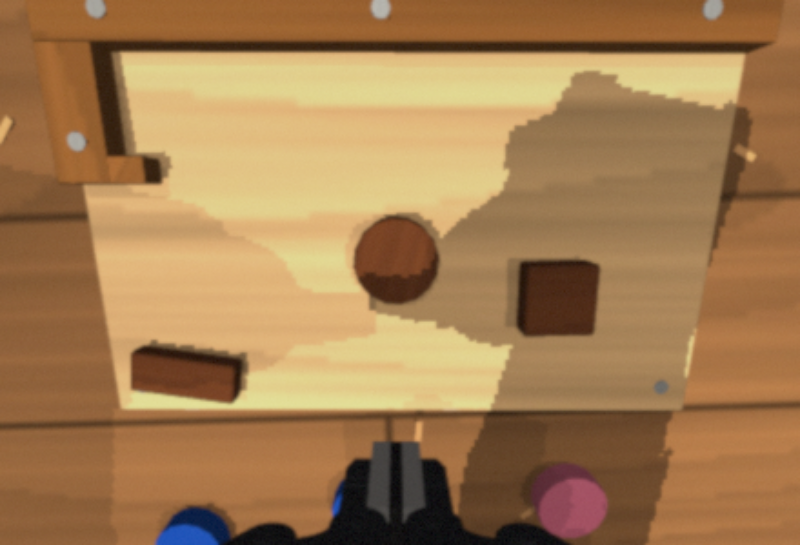

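The wrist view shows the dark round blank at (317,143), about jig (-29,-7) mm. The offcut at (407,163) and strip at (201,204) are clear of the push lane. The shut fingertips' front face is about 12 mm ahead of the TCP axis. I'll descend and push towards the fence.

```bash
python3 - <<'E'
from cell import ctrl
from det import *
W=lambda x,y,z:[*(R@np.array([x,y])/1000+t),z]
F=lambda:(lambda f:np.r_[f[:2]@R,f[2]])(np.array(ctrl.get_obs()["ft_force"]))
ctrl.move_l(W(-80,-7.3,.198),speed=.15); f0=F();print("down",f0.round(2))
ctrl.move_l(W(-40,-7.3,.198),speed=.08);print(F().round(2))
ctrl.move_l(W(4,-7.3,.198),speed=.08);print(F().round(2),ctrl.get_obs()["time"])
c=ctrl.read_camera("wrist");cv2.imwrite("pics/w2.png",c["frame"]);pickle.dump(c,open("c2.pkl","wb"))
for b in blobs(c,hi=12000):print(b)
E
```

```text
down [ 0.31 -1.23 -0.2 ]
[-0.84  0.82  0.24]
[ 0.33 -0.3  -0.04] 5.6167
((465.5, 326.5), 1237.5, array([-29.6, -86.5]), 0.2689699001221378)
((319.64154052734375, 199.7224578857422), 6088.0, array([42.1, -7.7]), 0.91955293162626)
((105.26103210449219, 181.10098266601562), 5690.0, array([51. , 89.6]), 0.17650026993660142)
((503.0, 147.0), 2275.0, array([ 66.4, -88.1]), 0.040293444910648166)
```

View pics/w2.png

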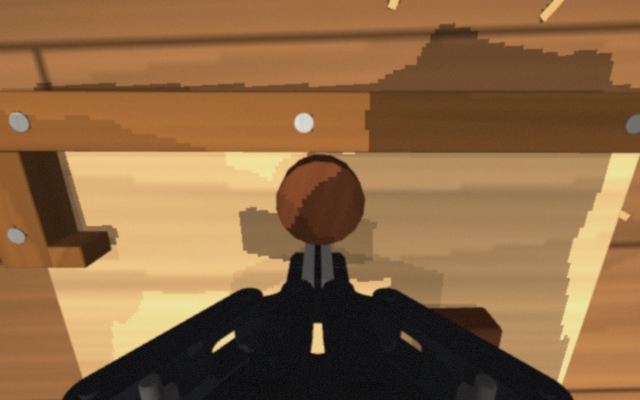

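The blank (320,200) is centred ahead of the fingertips and a few mm short of the fence, whose face edge is at row 152. I'll close the gap in small steps and watch the force.

```bash
python3 - <<'E'
from cell import ctrl
from det import *
W=lambda x,y,z:[*(R@np.array([x,y])/1000+t),z]
F=lambda:(lambda f:np.r_[f[:2]@R,f[2]])(np.array(ctrl.get_obs()["ft_force"]))
x=4
while x<16:
    x+=1; ctrl.move_l(W(x,-7.3,.198),speed=.03); ctrl.dwell(.05); f=F(); print(x,f.round(2))
    if f[0]<-4: break
ctrl.dwell(.15)
c=ctrl.read_camera("wrist");cv2.imwrite("pics/w3.png",c["frame"]);pickle.dump(c,open("c3.pkl","wb"))
for b in blobs(c,hi=12000):print(b)
print(ctrl.get_obs()["time"],F())
E
```

```text
5 [-0.75 -0.67 -0.9 ]
6 [ 0.52 -0.21 -0.09]
7 [ 0.3  -0.63 -0.18]
8 [0.13 0.17 0.22]
9 [ 0.28  1.   -0.27]
10 [-1.39 -0.43  0.17]
11 [-6.31 -0.58  3.36]
((473.5, 331.5), 617.5, array([-26.5, -91.5]), 0.24251076970499083)
((59.157432556152344, 215.64491271972656), 4712.0, array([ 40.8, 115. ]), 0.32220487752855365)
((454.0, 186.5), 8942.5, array([ 55. , -69.2]), 0.08711167318678575)
7.9667 [-5.10780047  0.12169351  2.82345029]
```

View pics/w3.png

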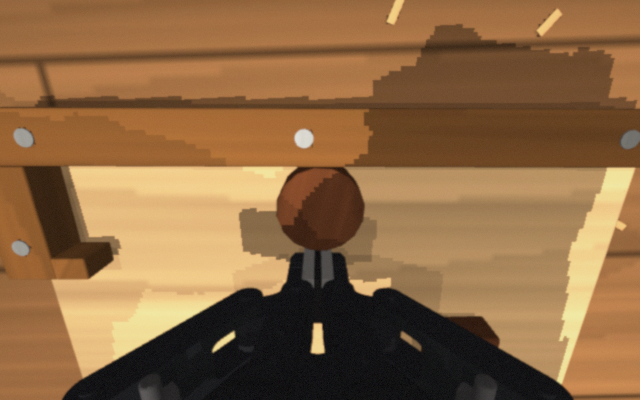

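```bash
python3 - <<'E'
from det import *
c=pickle.load(open("cams1.pkl","rb"))["wrist"];E=c["extrinsics"];K=c["mtx"]
v,u=np.mgrid[235:400,60:580];z=c["range_z"][235:400,60:580].ravel()
p=(np.linalg.inv(K)@np.c_[u.ravel(),v.ravel(),np.ones(u.size)].T*z).T@E[:3,:3].T+E[:3,3]
q=np.c_[(p[:,:2]-t)@R*1000-[-78,-7],(.330-p[:,2])*1000]
q=q[(z>0)&(q[:,2]<180)&(q[:,2]>60)]
for h in range(90,180,10):
    s=q[(q[:,2]>=h)&(q[:,2]<h+10)]
    if len(s): print(h,"x max",s[:,0].max().round(1),"y",s[:,1].min().round(1),s[:,1].max().round(1))
E
```

```text
90 x max 20.5 y -59.2 58.5
100 x max 20.1 y -50.9 50.7
110 x max 16.6 y -42.5 43.0
120 x max 16.5 y -35.2 35.0
130 x max 15.1 y -18.3 18.2
140 x max 13.9 y -13.8 13.5
150 x max 13.9 y -13.8 13.4
160 x max 13.9 y -13.3 13.1
```

```bash
cat > s2.py <<'E'
from cell import ctrl
from det import *
W=lambda x,y,z:[*(R@np.array([x,y])/1000+t),z]
F=lambda:(lambda f:np.r_[f[:2]@R,f[2]])(np.array(ctrl.get_obs()["ft_force"]))
A=np.radians(25);n=np.array([np.sin(A),np.cos(A)])
def at(y,d,z=.198):
    p=np.array([44,y])-d*n; return W(p[0],p[1],z)
def snap(k):
    c=ctrl.read_camera("wrist");cv2.imwrite(f"pics/w{k}.png",c["frame"]);pickle.dump(c,open(f"c{k}.pkl","wb"))
E
python3 - <<'E'
from s2 import *
ctrl.move_l(W(-6,-7.3,.198),speed=.06)
ctrl.move_l(W(-6,-7.3,.26),speed=.15)
ctrl.move_to(at(-8,52,.26),rot(th+np.pi/2-A))
o=ctrl.get_obs();print(o["time"],o["joint_pos"].round(2))
snap(4)
ctrl.move_l(at(-8,52),speed=.12);print(F().round(2))
snap(5);print(ctrl.get_obs()["time"])
E
```

```text
10.0833 [-0.27  0.36 -0.26  0.95  0.    1.77]
[0.5  0.46 0.73]
10.85
```

View pics/w5.png

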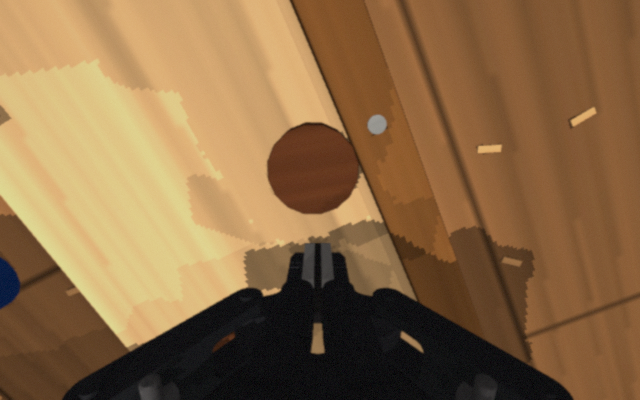

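The blank (313,168) sits against the fence and ahead of the angled fingertips. I'll slide it part way and check.

```bash
python3 - <<'E'
from s2 import *
ctrl.move_l(at(-8,34),speed=.05);print(F().round(2))
for y in (10,35,60,80):
    ctrl.move_l(at(y,33),speed=.07);print(y,F().round(2))
snap(6);print(ctrl.get_obs()["time"])
E
```

```text
[-0.1  -0.53  0.2 ]
10 [-0.54  0.33  0.09]
35 [-0.42 -0.41 -0.49]
60 [-0.53 -0.11  0.47]
80 [ 0.2  -0.02 -0.34]
13.275
```

View pics/w6.png

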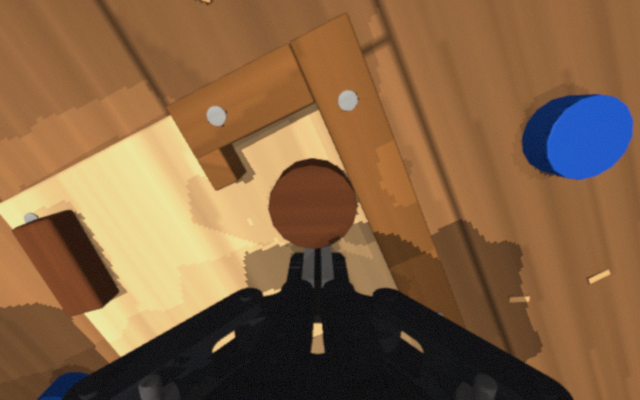

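The blank (313,204) is still touching the fence and about 25 mm short of the stop. I'll finish in small force-checked steps.

```bash
python3 - <<'E'
from s2 import *
ctrl.move_l(at(97,33),speed=.06)
y=97
while y<111:
    y+=1; ctrl.move_l(at(y,33),speed=.03); ctrl.dwell(.05); f=F(); print(y,f.round(2))
    if f[1]<-4: break
ctrl.dwell(.3);snap(7);print(ctrl.get_obs()["time"],F().round(2))
E
```

```text
98 [ 0.03 -0.31 -0.32]
99 [ 0.   -0.65 -0.24]
100 [-0.38  0.46  0.1 ]
101 [0.52 0.77 0.02]
102 [ 0.08 -0.07  0.24]
103 [-0.3  -0.59  0.71]
104 [-1.54 -4.74  1.  ]
16.1583 [-1.06 -4.55  1.13]
```

View pics/w7.png

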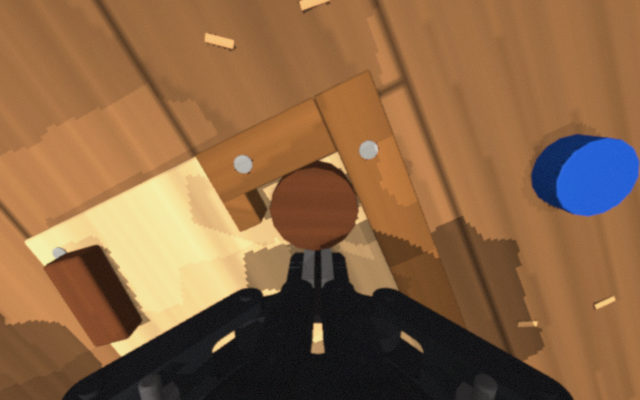

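The contact force rose right at the expected place, and the blank (315,206) touches both the stop and the fence. I'll back off, rise and check from above.

```bash
python3 - <<'E'
from s2 import *
ctrl.move_l(at(104,50),speed=.05)
ctrl.move_l(at(104,50,.30),speed=.15)
snap(8)
ctrl.move_l(at(54,90,.36),speed=.2)
c=pickle.load(open("c8.pkl","rb"));f=c["frame"]
hsv=cv2.cvtColor(f,cv2.COLOR_BGR2HSV)
u,v=proj(c,[W(44,104,.038)])[0];print("expected px",u,v,"jig corner px",proj(c,[W(65,125,.038),W(19,125,.038)]).round(1))
cv2.imwrite("pics/w8c.png",cv2.resize(f[max(0,int(v)-50):int(v)+50,int(u)-65:int(u)+65],None,fx=6,fy=6,interpolation=cv2.INTER_CUBIC));print(int(u)-65,max(0,int(v)-50))
d=ctrl.read_camera("top");cv2.imwrite("pics/t8c.png",cv2.resize(d["frame"][150:265,240:400],None,fx=5,fy=5,interpolation=cv2.INTER_CUBIC))
print(ctrl.get_obs()["time"])
E
```

```text
expected px 316.32571646943666 145.35766711232526 jig corner px [[329.8 107.8]
 [275.4 134.2]]
251 95
18.2667
```

View pics/w8c.png

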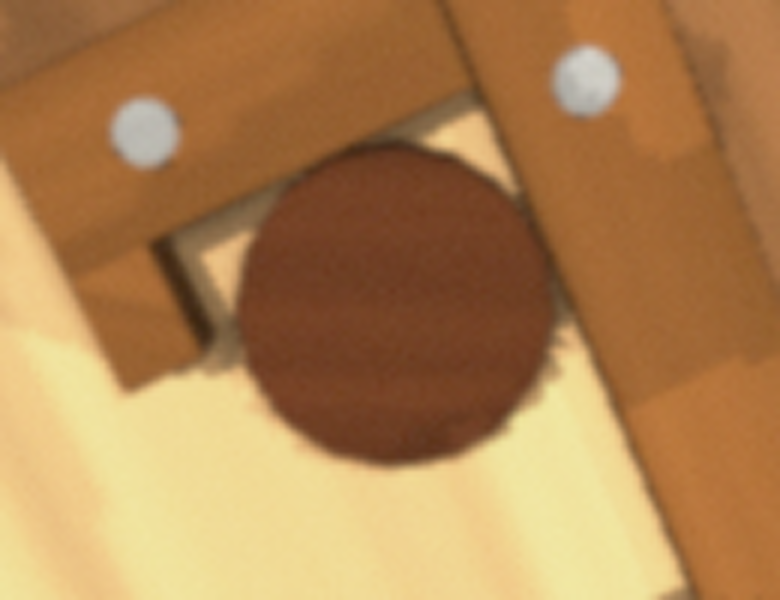

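View pics/t8c.png

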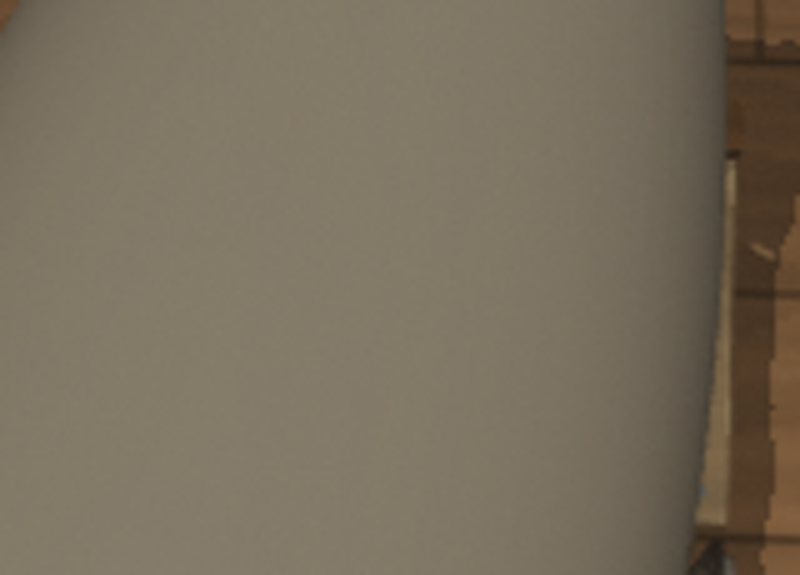

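After retreating, the wrist crop shows the blank (circle centre about crop (398,305), image (317,146)) touching both the fence and stop edges. That is within 1 px of the expected home position (316,145). The top camera is blocked by the arm, but the wrist view is enough to decide.

```bash
python3 -c "
from cell import ctrl
ctrl.hand_in();print(ctrl.get_obs()['time'])"
```

```text
the job is handed in; nothing more can be done
the job is handed in; nothing more can be done
```

The blank is home in the corner pocket and the job is handed in, at about 18 s of the 51 s allowed. I pushed it to the fence with the shut fingertips until I felt contact (about 6 N). Then I slid it along the fence with the fingertips turned 25° towards it, until it met the end stop (about 5 N).

- **Position:** after backing off, the wrist picture showed the blank touching both the fence and the stop, within about 1 pixel of the expected home position.
- **Clearance:** I kept the push paths away from the offcut and strip by their measured positions, and saw no contact. I did not measure those pieces, or the bench items, again at the end.
- **Failed check:** the last top-camera picture was blocked by the arm, so the final position rests on the wrist view and the contact forces.
- **Disagreement:** the top and wrist cameras differed by up to about 3 mm on the blank's start position. That is about what the calibration allows, and it did not affect the pushes.

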